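# Tare the bench force gauge with its loading plate

## Task

Lay the loose aluminium loading plate on the force gauge's steel dome so that it balances there by itself, centred and about level. Then, with the plate resting on the dome, turn the knob on the sloping dial until its yellow zero line lines up with the orange pointer, and let go. Leave the other things on the bench where they are.

Things in the scene. Friction and masses are not known exactly. Their poses are not given: they have to be found in the camera images.
- gauge: bench force gauge, bolted down: blue base 190 (x) x 330 (y) x 30 mm high; origin at the centre of its underside, -x side towards the robot. Load button 90 mm to +y of the middle. 90 mm to -y a white round dial drum, 154 mm across; its face is inclined 27 degrees from level, tipped towards -x, and the face's centre is 115 mm above the bench
- load_button: domed load button: a polished steel ball-shaped dome of 40 mm radius, standing in a dark socket 76 mm across whose rim is 96 mm above the bench. It sinks straight down on a spring under load (1.4 mm per newton) and so drives the pointer
- dome_top (a point): highest point of the load button's dome, 125 mm above the bench when nothing lies on it
- plate: loose flat aluminium loading plate, 110 (x) x 50 (y) x 16 mm (z), mass between about 0.35 and 0.7 kg, evenly spread, with a red cross at the middle of its top; origin at the centre of its underside, z up
- plate_mid (a point): centre of the plate's solid, 8 mm above its underside; also its centre of mass
- knob_grip (a point): grip point of the zero knob, on its axis, 27 mm out from the dial face. The knob is a black disc 110 mm across and 6 mm thick, with a grey bar across it to pinch: 60 mm long (point x), 14 mm wide (point y), its top 39 mm out from the face. Its z points out of the dial along the knob's axis, 27 degrees from vertical
- zero_mark (a point): outer end of the yellow zero line on the black knob disc, 58 mm from the axis; the line lies along the bar (point x of knob_grip) and turns with the knob
- pointer_tip (a point): tip of the orange pointer at the disc's edge, 58 mm from the axis. The load on the button moves the pointer clockwise; the knob does not move it
- zero_knob (a joint): angle of the zero line round the dial in rad, growing clockwise as seen facing the dial: 0 is the place of the unloaded pointer, 0.6 is straight up the sloping face; turns from -1.1 to 2.3 with slight friction and stays where it is left
- pointer (a joint): angle of the pointer round the dial in rad, on the same scale as zero_knob: about 0 unloaded, growing clockwise by about 0.15 per newton on the button. The zero line is under the pointer when both angles are equal
- screwdriver: loose screwdriver with orange handle lying flat, a bystander
- wrench: loose steel open-ended wrench lying flat, a bystander
- tape: loose yellow tape roll, 100 mm across and 48 mm high, a bystander; origin at the centre of its underside
- can: loose blue spray can with red cap, 64 mm across and 160 mm high, a bystander; origin at the centre of its underside
- bin: loose blue open parts bin, 160 x 100 x 70 mm, a bystander; origin at the centre of its underside
- hammer: loose hammer lying flat, a bystander
Mind the look-alikes: they are no part of the job. There is more than one size of the plate; the job needs the smaller.

How it is judged:
By the outcome, as a careful person would: the job done as asked, in the order asked, and still so for the second after the job is handed in, with the robot touching nothing.
It also fails if it takes over 54 s, if anything falls off the work surface, if the arm or the gripper's body presses on something with over 40 N, if the wrist force passes 120 N, or if a joint passes its speed limit or range.

## Robot

A 6-joint arm with a two-finger parallel gripper is mounted at the origin on the work surface. World frame = base frame: x ahead of the robot, y to its left, z up, the work surface at z = 0. Lengths are in mm, angles in rad, forces in N, time in s.
With the tool pointing down it reaches from about 325 to 900 mm from the base axis. Payload 6.1 kg.
Tool frame: the origin (TCP) lies on the centre line of the jaws, within the pads' length; the fingertips stand 22 mm ahead of it and the grasp point (between the pads) lies 3 mm ahead of it; z points along the fingers, y is the line along which they close (so a half turn about z gives the same grasp; the last joint's range is limited). The gripper opens to 87 mm and grips with 3 to 60 N. Pads are 19 mm wide; open, the fingers measure 117 mm over their backs; the gripper's body (75 mm by 190 mm) begins 51 mm behind the grasp point.
Start: joints at [1.053, 0.22, 1.526, -0, 1.395, -0.126], TCP at [238.656, 577.633, 244.538] pointing down, gripper open.
Joint ranges: [-2.98, 2.98], [-0.91, 2.08], [0.09, 2.57], [-1.24, 4.39], [0.2, 2.65], [-2.68, 2.68]. Speed limits (rad/s): [2.57, 2.57, 3.01, 3.14, 3.14, 3.14].

## Interface

Orientations are given as a unit quaternion [x, y, z, w].
In Python, from bench import robot, cams gives the robot as it stands. Calls block until the motion is done:
- robot.reach(position, orientation): joint-space move of the TCP to a pose.
- robot.movel(position, attitude=None, feed=150, max_force=None): straight line of the TCP; attitude=None keeps the orientation; feed is the mean speed in mm/s. With max_force (N) it stops when the force on the tool has changed by that much, and returns True; else False.
- robot.set_joints(angles): joint-space move.
- robot.grip(opening, f_grip=None): opening from 0.0 (shut) to 1.0 (fully open); f_grip is the grip in N (None keeps the last); returns when the fingers have stopped.
- robot.dwell(seconds).
- robot.ik(position, orientation): joint angles nearest the present ones, or None.
- cams.camera(name): name is "side" or "top"; returns the picture (400x640x3 uint8, red, green, blue); there is no depth.
- cams.get_calibration(name): a dict with "camera_matrix" (3x3 intrinsics, pixels), "extrinsics" (4x4, takes a point from world to camera coordinates). Camera axes: x right, y up, looking along -z (the intrinsics and any distortion apply to the point x, -y, -z); pixel columns grow to the right and rows downward; lengths in mm; the calibration is good to about 2 mm. A picture is of the moment at which its call begins. get_calibration takes no time and is no camera call.
A pose or a line that the arm cannot do raises robot.PlanningError and nothing moves.
- robot.close_job(): hands the job in; it is judged then, once.
Trained networks look in the newest picture that a camera, given by its name, has taken for a name from the list of things; names that differ only in an ending like _2 or _b are one class to them, and where a whole thing is asked for, a point or a joint stands for the part that bears it (a point fixed in the world has none). Each returns a list of dicts, best first, with "confidence" (0 to 1); they miss things now and then, are a little off and sometimes report something else, mostly with a low value. They report only what shows in the picture. A call takes as long as a camera call. They do not tell look-alikes from the thing itself.
- cams.regions_of(label, camera): "pixels" (400x640 bool, what is visible of it) and "centre" ([column, row] in pixels, amid what is visible of it).
- cams.mark_of(label, camera): "centre" ([column, row] in pixels: a listed point, or the origin of a listed thing).
Readings, each from a call of its own:
- robot.read_time_s(): time.
- robot.read_joints(): joint angles.
- robot.read_dq(): joint speeds.
- robot.read_tau(): joint torques, N m.
- robot.read_tool_pos(): TCP position.
- robot.read_tcp_rot(): TCP orientation.
- robot.read_force(): force on the tool from outside, world axes, zero at the start.
- robot.read_moment(): the same for the moment, N m.
- robot.read_opening(): opening from 0.0 (shut) to 1.0 (fully open).
- robot.read_grip_force(): force on a finger pad.
Only numpy, scipy, OpenCV 4.12 (cv2) and the standard library are available. Lean on these libraries where they do the work, as an engineer would, in place of code of your own. Each camera call takes 0.05 s, during which the arm holds its last target. There are 200 camera calls.

## Working session

There is one attempt and no reset: what is moved stays moved. The work goes in short steps, each a Python script; the robot and the scene stay as the last script left them, time stands still between calls to the robot, and variables do not carry over. Pictures are saved under pics/ and viewed, at most 10 in all, crops included, and the job is handed in when it is done.

```bash
ls; mkdir -p pics; python3 - <<'E'
from bench import robot, cams
import cv2
for c in ("side","top"):
    im=cams.camera(c); cv2.imwrite(f"pics/{c}0.png",im[:,:,::-1])
    k=cams.get_calibration(c); print(c,k)
    for n in ("plate","plate_mid","dome_top","knob_grip","zero_mark","pointer_tip","gauge"):
        print(n,[( [round(float(v)) for v in d["centre"]],round(d["confidence"],2)) for d in cams.mark_of(n,c)])
print(robot.read_time_s(),robot.read_tcp_rot())
E
```

```text
pics
side {'camera_matrix': array([[425.02431359,   0.        , 323.20099415],
       [  0.        , 425.02431359, 195.64893404],
       [  0.        ,   0.        ,   1.        ]]), 'extrinsics': array([[ 9.94949953e-01, -9.92678512e-02,  1.48487142e-02,
        -5.38244383e+02],
       [ 6.36953259e-02,  7.38771400e-01,  6.70939434e-01,
        -1.24177398e+02],
       [-7.75725212e-02, -6.66605365e-01,  7.41363468e-01,
        -1.38110537e+03],
       [ 0.00000000e+00,  0.00000000e+00,  0.00000000e+00,
         1.00000000e+00]])}
plate [([247, 170], 0.74), ([301, 162], 0.54)]
plate_mid [([243, 170], 0.87), ([299, 163], 0.69)]
dome_top [([332, 191], 0.7)]
knob_grip [([321, 231], 0.9)]
zero_mark [([338, 220], 0.83)]
pointer_tip [([323, 230], 0.38)]
gauge [([325, 236], 0.79)]
top {'camera_matrix': array([[513.7062181 ,   0.        , 321.33540577],
       [  0.        , 513.7062181 , 195.07983057],
       [  0.        ,   0.        ,   1.        ]]), 'extrinsics': array([[-6.57222339e-03, -9.99969857e-01, -4.13402393e-03,
         2.75546016e+00],
       [ 9.97523400e-01, -6.84554067e-03,  7.00014596e-02,
        -5.56283289e+02],
       [-7.00276492e-02, -3.66372037e-03,  9.97538323e-01,
        -1.57429992e+03],
       [ 0.00000000e+00,  0.00000000e+00,  0.00000000e+00,
         1.00000000e+00]])}
plate [([233, 283], 0.68), ([230, 217], 0.59)]
plate_mid [([234, 288], 0.78), ([228, 218], 0.56)]
dome_top [([308, 186], 0.88)]
knob_grip [([371, 203], 0.97)]
zero_mark [([353, 181], 0.69)]
pointer_tip [([359, 184], 0.56)]
gauge [([341, 200], 0.74), ([359, 179], 0.67)]
0.8 [ 1.94617077e-01  9.80879296e-01 -4.21567205e-06  1.37587567e-05]
```

```bash
cat > h.py <<'E'
from bench import robot, cams
import numpy as np, cv2
from scipy.spatial.transform import Rotation as R
def proj(c,P):
    k=cams.get_calibration(c); E=k["extrinsics"]; q=E[:3,:3]@np.asarray(P,float)+E[:3,3]
    q=np.array([q[0],-q[1],-q[2]]); u=k["camera_matrix"]@q; return u[:2]/u[2]
def ray(c,px):
    k=cams.get_calibration(c); E=k["extrinsics"]; d=np.linalg.solve(k["camera_matrix"],[px[0],px[1],1.])
    d=np.array([d[0],-d[1],-d[2]]); Rm=E[:3,:3]; return -Rm.T@E[:3,3], Rm.T@d
def atz(c,px,z):
    o,d=ray(c,px); return o+d*(z-o[2])/d[2]
def tri(px):  # dict cam->px
    A=np.zeros((3,3));b=np.zeros(3)
    for c,p in px.items():
        o,d=ray(c,p); d/=np.linalg.norm(d); M=np.eye(3)-np.outer(d,d); A+=M;b+=M@o
    return np.linalg.solve(A,b)
def quat(x,z):  # tool axes from y-hint direction x->tool y, z->tool z
    z=np.array(z,float);z/=np.linalg.norm(z);y=np.array(x,float);y-=z*(y@z);y/=np.linalg.norm(y)
    return R.from_matrix(np.c_[np.cross(y,z),y,z]).as_quat()
def see(n,cs=("side","top")):
    o={}
    for c in cs:
        l=cams.mark_of(n,c)
        if l:o[c]=l[0]["centre"]
    return o
E
python3 - <<'E'
from h import *
s=cv2.imread("pics/side0.png");t=cv2.imread("pics/top0.png")
cv2.imwrite("pics/m.png",np.vstack([cv2.resize(s[120:320,180:500],(760,475))[:300],cv2.resize(t[130:330,180:440],(390,300)).copy() if 0 else cv2.resize(t[150:310,180:580],(760,300))]))
S=lambda *p:None
print("dome",tri({"side":[332,191],"top":[308,186]}),atz("top",[308,186],125))
print("knob",tri({"side":[321,231],"top":[371,203]}))
print("zero",tri({"side":[338,220],"top":[353,181]}))
for a in([243,170],[299,163]):
  for b in ([234,288],[228,218]): print("pl",a,b,tri({"side":a,"top":b}).round(1),proj("side",tri({"side":a,"top":b})))
E
```

```text
dome [574.12343792  37.65933059 111.72926062] [575.54955213  37.13765197 125.        ]
knob [ 521.11193344 -143.144901    142.23453021]
zero [581.76521678 -93.11684279 124.81736705]
pl [243, 170] [234, 288] [269.5 271.5   2.8] [243.34494199 169.99247669]
pl [243, 170] [228, 218] [379.7 260.7  41.7] [272.3881321  162.65283743]
pl [299, 163] [234, 288] [378.  239.6  80.8] [271.22388004 158.74048341]
pl [299, 163] [228, 218] [482.7 291.4   3.2] [300.28262314 162.9138821 ]
```

View pics/top0.png

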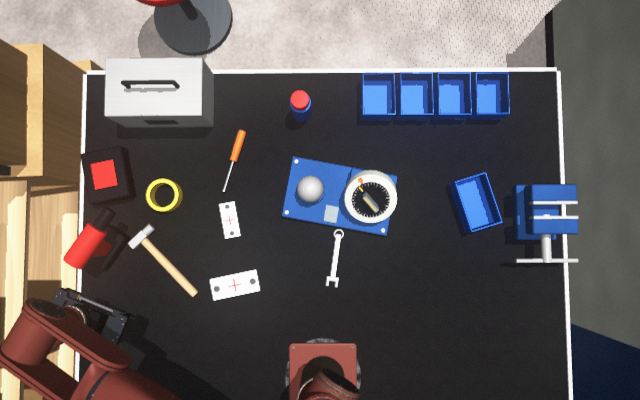

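View pics/side0.png

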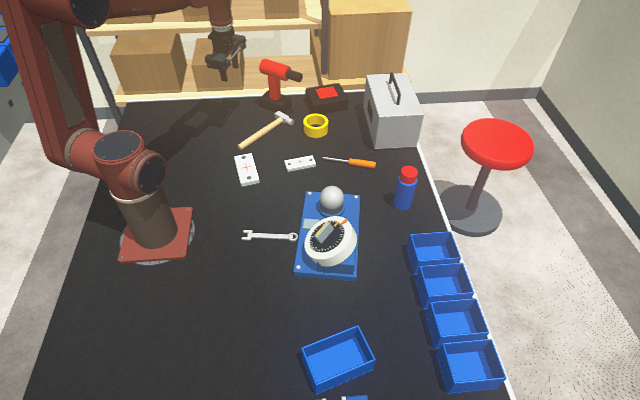

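The top view has two plates: a larger one at about (235,285), roughly 50x25 px or 150x75 mm, and a smaller one at about (230,219), roughly 36x18 px or 110x50 mm. The smaller one fits the description. The gauge is at (340,196), with its dome at (310,188) and its dial at (371,198). I'll confirm in an enlarged crop.

```bash
python3 - <<'E'
from h import *
t=cv2.imread("pics/top0.png")
cv2.imwrite("pics/crop1.png",cv2.resize(t[145:305,200:405],None,fx=3.7,fy=3.7,interpolation=cv2.INTER_CUBIC))
cams.camera("top");cams.camera("side")
for c in("top","side"):
  for n in("plate","load_button","gauge"):
    for d in cams.regions_of(n,c)[:3]:
        m=d["pixels"].astype(np.uint8); cs=max(cv2.findContours(m,0,2)[0],key=cv2.contourArea)
        bx=cv2.boxPoints(cv2.minAreaRect(cs))
        print(c,n,round(d["confidence"],2),np.round(d["centre"],1),m.sum(),bx.round(1).tolist())
        if n=="plate":
            w=np.array([atz(c,p,16)[:2] for p in bx]); print("  world",w.mean(0).round(1),np.linalg.norm(w[1]-w[0]).round(1),np.linalg.norm(w[2]-w[1]).round(1),np.degrees(np.arctan2(*(w[1]-w[0])[::-1])).round(1),np.degrees(np.arctan2(*(w[2]-w[1])[::-1])).round(1))
E
```

```text
top plate 0.79 [234.7 285.5] 1059 [[209.0, 278.79998779296875], [256.70001220703125, 269.29998779296875], [261.0, 291.0], [213.3000030517578, 300.5]]
  world [281.6 266.3] 149.4 67.7 -79.1 -168.5
top plate 0.72 [370.7 199.2] 1040 [[346.0, 200.0], [371.5, 174.5], [396.0, 199.0], [370.5, 224.5]]
  world [ 541.8 -155.1] 112.7 107.5 -45.4 -135.7
top plate 0.63 [230.4 219.2] 581 [[218.60000610351562, 204.1999969482422], [235.10000610351562, 201.3000030517578], [241.10000610351562, 235.89999389648438], [224.6999969482422, 238.8000030517578]]
  world [481.  283.2] 51.7 109.2 -80.5 -169.9
top load_button 0.65 [311.5 189.4] 560 [[292.0, 189.0], [310.0, 171.0], [328.0, 189.0], [310.0, 207.0]]
top gauge 0.78 [339.6 196.2] 6616 [[280.79998779296875, 216.3000030517578], [292.29998779296875, 154.89999389648438], [401.20001220703125, 175.3000030517578], [389.70001220703125, 236.8000030517578]]
top gauge 0.26 [311.6 188.3] 560 [[292.0, 189.0], [310.0, 171.0], [328.0, 189.0], [310.0, 207.0]]
side plate 0.85 [245.7 168.4] 571 [[233.89999389648438, 156.5], [252.5, 151.89999389648438], [260.1000061035156, 182.5], [241.5, 187.10000610351562]]
  world [284.4 262.1] 72.6 168.3 16.4 -80.1
side plate 0.56 [296.6 164.5] 361 [[284.1000061035156, 158.60000610351562], [314.0, 154.3000030517578], [315.79998779296875, 166.60000610351562], [285.79998779296875, 170.89999389648438]]
  world [481.3 280.4] 115.8 68.0 7.2 -89.4
side load_button 0.75 [332.8 195.8] 465 [[320.0, 185.0], [343.0, 185.0], [343.0, 207.0], [320.0, 207.0]]
side gauge 0.95 [327.8 238.2] 5258 [[292.29998779296875, 276.0], [300.0, 184.0], [363.5, 189.3000030517578], [355.79998779296875, 281.29998779296875]]
```

View pics/crop1.png

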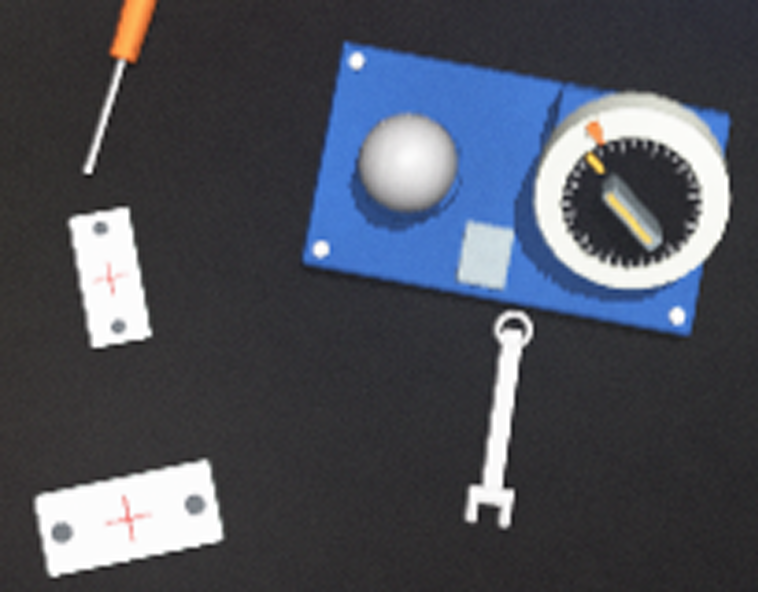

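The crop confirms it: small plate at (230,219), red cross at crop (110,278), against the larger one at (235,285). Next I fit the gauge pose and pick the plate.

```bash
cat >> h.py <<'E'
def gaugeR(yaw): return R.from_euler("z",yaw).as_matrix()
def gpt(g,p): return np.array([g[0],g[1],0])+gaugeR(g[2])@np.array(p,float)
S27,C27=np.sin(np.radians(27)),np.cos(np.radians(27))
N=np.array([-S27,0,C27]);UP=np.array([C27,0,S27]);FC=np.array([0,-90,115.])
def dial(g,a,r,h): return gpt(g,FC+N*h+r*(np.cos(.6-a)*UP+np.sin(.6-a)*np.array([0,1,0])))
E
python3 - <<'E'
from h import *
from scipy.optimize import least_squares
cor={(95,165):(347,42),(-95,165):(303,265),(-95,-165):(690,335),(95,-165):(729,114)}
obs=[("top",(x,y,30),(u/3.7+199.6,v/3.7+144.6)) for (x,y),(u,v) in cor.items()]
obs+=[("top",(0,90,85),(408/3.7+199.6,163/3.7+144.6)),("top",FC+27*N,(371,203)),("side",FC+27*N,(321,231)),("side",(0,90,125),(332,191)),("top",(0,90,125),(308,186))]
f=lambda g:np.concatenate([proj(c,gpt(g,p))-np.array(o) for c,p,o in obs])
r=least_squares(f,[560,-50,-.2],loss="soft_l1",x_scale=[10,10,.1]); g=r.x
print(g,"\n",f(g).reshape(-1,2).round(1).tolist()); np.save("g.npy",g)
print("dome",gpt(g,(0,90,125)),"knob",dial(g,0,0,27))
p=np.array([481.,282.6]); yaw=np.radians(10)
q=None
for s in(1,-1):
    y=s*np.array([-np.sin(yaw),np.cos(yaw),0]); qq=quat(y,[0,0,-1]); j=robot.ik([*p,120],qq); print(s,j)
    yk=gaugeR(g[2])@(s*np.array([0,1,0]))
    print("place",robot.ik(gpt(g,(0,90,140)),quat(yk,[0,0,-1])))
    for a in(0,.4,.8,1.2):
        n=gaugeR(g[2])@N; v=np.cross(n,dial(g,a,1,0)-dial(g,a,0,0)); print("knob",a,robot.ik(dial(g,a,0,60),quat(s*v,-n)))
E
```

```text
[ 5.53526008e+02 -5.60900720e+01 -1.94232720e-01] 
 [[-0.9, -0.3], [-0.7, -0.3], [0.4, 0.9], [0.8, -0.0], [0.2, 0.1], [-0.5, 0.0], [2.0, 0.2], [0.1, -1.6], [1.7, 1.6]]
dome [570.89724431  32.21757288 125.        ] knob [ 524.1275216  -142.03180391  139.05717615]
1 [ 3.89834647e-01  1.85132878e-01  1.81367834e+00 -4.44089210e-16
  1.14278143e+00 -1.35549461e+00]
place [-8.15224806e-02  1.92044724e-01  1.76418855e+00 -4.44089210e-16
  1.18535938e+00 -1.45808609e+00]
knob 0 [-0.50079174 -0.28061883  2.23266754  0.20288768  0.74766882 -2.59541235]
knob 0.4 [-0.50079174 -0.28061883  2.23266754  0.20288768  0.74766882 -2.19541235]
knob 0.8 [-0.50079174 -0.28061883  2.23266754  0.20288768  0.74766882 -1.79541235]
knob 1.2 [-0.50079174 -0.28061883  2.23266754  0.20288768  0.74766882 -1.39541235]
-1 [ 3.89834647e-01  1.85132878e-01  1.81367834e+00 -4.44089210e-16
  1.14278143e+00  1.78609805e+00]
place [-8.15224806e-02  1.92044724e-01  1.76418855e+00 -4.44089210e-16
  1.18535938e+00  1.68350657e+00]
knob 0 [-0.50079174 -0.28061883  2.23266754  0.20288768  0.74766882  0.54618031]
knob 0.4 [-0.50079174 -0.28061883  2.23266754  0.20288768  0.74766882  0.94618031]
knob 0.8 [-0.50079174 -0.28061883  2.23266754  0.20288768  0.74766882  1.34618031]
knob 1.2 [-0.50079174 -0.28061883  2.23266754  0.20288768  0.74766882  1.74618031]
```

```bash
python3 - <<'E'
from h import *
p=np.array([481.,282.8]); yaw=np.radians(10); q=quat([-np.sin(yaw),np.cos(yaw),0],[0,0,-1])
robot.grip(1.0)
robot.reach([*p,110],q); f0=robot.read_force()
print(robot.movel([*p,24.5],feed=120,max_force=10), robot.read_tool_pos())
robot.grip(0.0,f_grip=25); print("open",robot.read_opening(),robot.read_grip_force())
f0b=robot.read_force()
robot.movel([*p,190],feed=120); robot.dwell(.3)
print(f0,f0b,robot.read_force(),robot.read_opening(),robot.read_time_s())
g=np.load("g.npy"); d=gpt(g,(0,90,0)); q2=quat(gaugeR(g[2])@[0,1,0],[0,0,-1])
robot.reach([d[0],d[1],180],q2); robot.dwell(.3); print(robot.read_force())
s=cams.camera("side");t=cams.camera("top")
for c in("side","top"): print(c,[(x["centre"],x["confidence"]) for x in cams.mark_of("plate_mid",c)[:3]], proj(c,[d[0],d[1],180-24.5+8]))
cv2.imwrite("pics/c2.png",np.hstack([cv2.resize(s[130:290,260:420],(400,400)),cv2.resize(t[120:280,260:420],(400,400))])[:,:,::-1])
print(robot.read_time_s())
E
```

```text
True [479.03115812 282.43969878  22.43083121]
open 0.5702663986922349 26.28280225326307
[ 0.02107166 -0.3600526   0.04549152] [-0.47623438  2.48666525  5.50532657] [ 0.32381672  0.74801964 -3.54264095] 0.573243619220597 6.2417
[ 0.01766156  0.00822147 -4.89303874]
side [([246.6, 169.4], 0.94), ([332.6, 182.8], 0.49)] [332.49862576 181.00129986]
top [([229.3, 289.4], 0.75), ([308.1, 184.0], 0.61)] [309.33991027 186.43436727]
7.7833
```

View pics/c2.png

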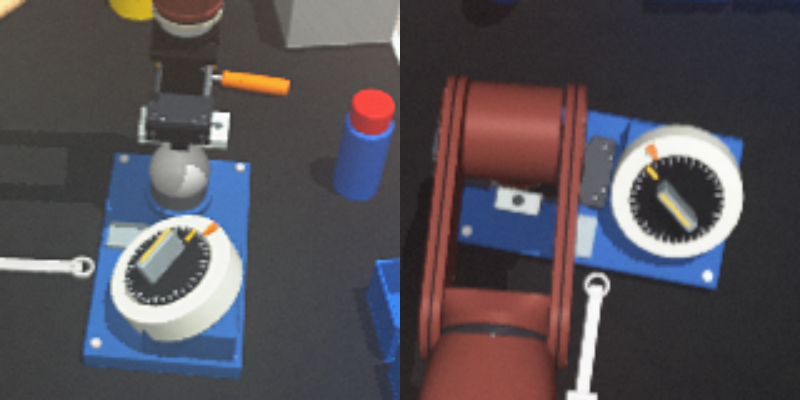

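The left half (side view) shows the plate gripped above the dome, ends at crop x of about 138 and 230, with the dome at about 180. In the right half (top view) only the plate's near end shows, at about (517,213). Next I compare these edges with a model projection.

```bash
python3 - <<'E'
from h import *
tp=robot.read_tool_pos(); print("tcp",tp); M=R.from_quat(robot.read_tcp_rot()).as_matrix(); print(M.round(4).tolist())
g=np.load("g.npy"); d=gpt(g,(0,90,0)); print("dome",d)
G=gaugeR(g[2])
s=cams.camera("side");t=cams.camera("top")
out=[]
for c,im,sc,(x0,y0,w) in(("side",s,8,(308,155,50)),("top",t,8,(285,175,50))):
    cr=cv2.resize(im[y0:y0+w,x0:x0+w],None,fx=8,fy=8,interpolation=cv2.INTER_CUBIC)
    zb=tp[2]-24+1.5
    for z in(0,16):
        P=[proj(c,np.array([tp[0],tp[1],zb+z])+G@np.array([a,b,0])) for a,b in((-55,-25),(55,-25),(55,25),(-55,25))]
        cv2.polylines(cr,[np.int32([((p-[x0,y0])+.5)*8 for p in P])],True,(255,0,0) if z else (255,0,255),1)
    k=proj(c,[d[0],d[1],85]); r=(np.linalg.norm(proj(c,[d[0],d[1]+40,85])-k))
    cv2.circle(cr,tuple(np.int32((k-[x0,y0]+.5)*8)),int(r*8),(0,255,0),1)
    out.append(cr)
cv2.imwrite("pics/c3.png",np.hstack(out)[:,:,::-1])
E
```

```text
tcp [570.89371277  32.57491207 180.03947419]
[[-0.9813, 0.1924, 0.0001], [0.1924, 0.9813, 0.0], [-0.0001, 0.0, -1.0]]
dome [570.89724431  32.21757288   0.        ]
```

View pics/c3.png

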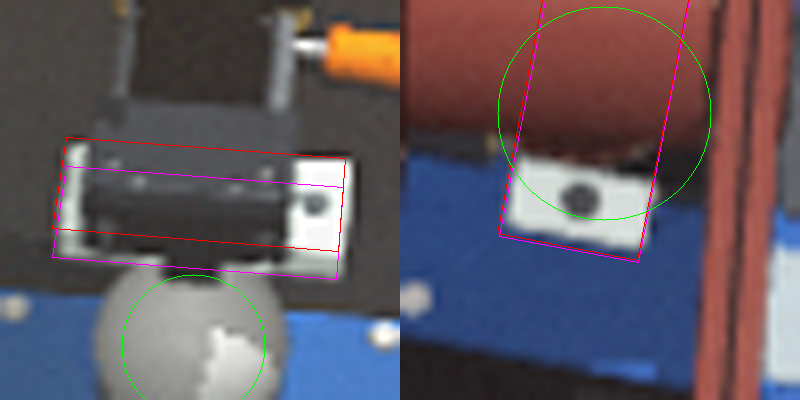

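```bash
python3 - <<'E'
from h import *
g=np.load("g.npy"); G=gaugeR(g[2]); T=gpt(g,(-2.8,91.2,0))
robot.movel([T[0],T[1],153],feed=60); robot.dwell(.2); w=robot.read_force(); print(w)
z=153
while z>138:
    z-=1; robot.movel([T[0],T[1],z],feed=20); f=robot.read_force()
    print(z,f.round(2) if hasattr(f,"round") else f)
    if f[2]>-0.4: break
robot.dwell(.2); print(robot.read_force(),robot.read_moment(),robot.read_tool_pos())
robot.grip(0.68); robot.dwell(.4)
print(robot.read_time_s())
s=cams.camera("side");t=cams.camera("top")
robot.grip(.8)
robot.movel([T[0],T[1],230],feed=120)
robot.reach([T[0]-150,T[1]+60,330],robot.read_tcp_rot()); s=cams.camera("side");t=cams.camera("top")
cv2.imwrite("pics/s4.png",s[:,:,::-1]);cv2.imwrite("pics/t4.png",t[:,:,::-1])
cv2.imwrite("pics/c4.png",np.hstack([cv2.resize(s[155:255,280:380],(400,400),interpolation=2),cv2.resize(t[140:240,290:390],(400,400),interpolation=2)])[:,:,::-1])
print(robot.read_time_s())
E
```

```text
[ 0.128407   -0.56364853 -4.8208503 ]
152 [ 0.43 -0.03 -4.76]
151 [ 0.    0.01 -4.27]
150 [ 0.02  0.16 -4.16]
149 [-0.81 -0.34 -5.09]
148 [-0.42  0.16 -3.99]
147 [ 0.72 -0.04 -3.93]
146 [ 0.7   0.3  -2.65]
145 [ 0.6  -0.18 -3.  ]
144 [-0.67 -0.17 -2.76]
143 [-0.22  0.46 -1.61]
142 [-0.04 -1.25 -1.69]
141 [-0.47 -0.06  0.64]
[-0.12444533  0.12267604  0.0266143 ] [-5.07447198e-05 -1.68588274e-02 -7.68661038e-03] [568.47384916  33.92461842 141.09182016]
12.8
15.2083
```

View pics/c4.png

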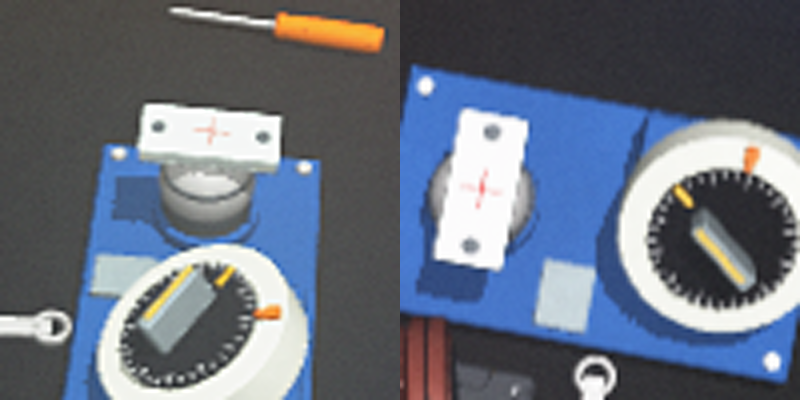

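The plate balances on the dome: top-view cross at crop (483,187), dome at about (482,190). The pointer has moved clockwise of the zero line. Now I measure plate tilt and offset, and the dial angles.

```bash
cat >> h.py <<'E'
from scipy.optimize import least_squares, minimize_scalar
def angle_of(c,px,g,r,h):
    return minimize_scalar(lambda a:np.sum((proj(c,dial(g,a,r,h))-px)**2),bounds=(-1,2.2),method="bounded")
def angles(im,c,g):
    """project dial ring to a polar map (angle x radius) and list hue evidence: orange outer, yellow inner"""
    aa=np.arange(-1,2.3,.01); rr=np.arange(38,66,.5)
    out={}
    hsv=cv2.cvtColor(im,cv2.COLOR_RGB2HSV)
    mp=np.array([[proj(c,dial(g,a,r,8)) for r in rr] for a in aa],np.float32)
    pol=cv2.remap(hsv,mp[...,0],mp[...,1],cv2.INTER_LINEAR)
    sat=pol[...,1].astype(float)*pol[...,2]/255
    for n,(lo,hi) in {"pointer":(5,16),"zero":(18,32)}.items():
        w=np.where((pol[...,0]>=lo)&(pol[...,0]<=hi)&(sat>110),sat,0)
        if w.sum(): 
            a0=aa[w.sum(1).argmax()]; k=abs(aa-a0)<.25; W=w[k]
            out[n]=((W.sum(1)@aa[k])/W.sum(), (W.sum(0)@rr)/W.sum(), int((W>0).sum()))
    return out
E
python3 - <<'E'
from h import *
g=np.load("g.npy"); G=gaugeR(g[2])
ims={"side":cv2.imread("pics/s4.png")[:,:,::-1].copy(),"top":cv2.imread("pics/t4.png")[:,:,::-1].copy()}
for c in ims: print(c,angles(ims[c],c,g))
obs=[]
for c,(x0,y0,x1,y1) in {"side":(308,170,360,205),"top":(295,160,328,212)}.items():
    cr=cv2.resize(ims[c][y0:y1,x0:x1],None,fx=8,fy=8,interpolation=cv2.INTER_CUBIC)
    m=((cr.min(2)>215)).astype(np.uint8); m=cv2.morphologyEx(m,cv2.MORPH_CLOSE,np.ones((15,15)))
    ct=max(cv2.findContours(m,0,2)[0],key=cv2.contourArea); h=cv2.convexHull(ct)
    ap=cv2.minAreaRect(h) if c=="top" else None
    q=cv2.approxPolyDP(h,30,True)[:,0] if c=="side" else cv2.boxPoints(ap)
    q=(np.array(q,float)+.5)/8-.5+[x0,y0]; print(c,q.round(1).tolist())
    # red cross centroid
    hsv=cr[...,0].astype(int)-cr[...,1]; rm=(hsv>25)&(cv2.erode(m,np.ones((3,3)))>=0)
    inn=cv2.fillConvexPoly(np.zeros_like(m),cv2.convexHull(ct),1)
    inn=cv2.erode(inn,np.ones((25,25)))
    yy,xx=np.nonzero(rm&(inn>0)); cx=np.array([(xx.min()+xx.max())/2,(yy.min()+yy.max())/2]); med=np.array([np.median(xx),np.median(yy)])
    print("cross",(med+.5)/8-.5+[x0,y0]); obs.append((c,q,(med+.5)/8-.5+[x0,y0]))
zt=125-1.4*4.8+16
for c,q,cr in obs:
    print(c,"cross local",(G.T@(atz(c,cr,zt)-gpt(g,(0,90,zt)))).round(1),[ (G.T@(atz(c,p,zt)-gpt(g,(0,90,zt))))[:2].round(1).tolist() for p in q])
X={c:cr for c,_,cr in obs}; print("tri",(G.T@(tri(X)-gpt(g,(0,90,0)))).round(1))
def f(v):
    Q=R.from_euler("xyz",v[3:]).as_matrix(); r=[]
    for c,q,cr in obs:
        P=[proj(c,gpt(g,np.array([0,90,0])+v[:3]+Q@np.array(k))) for k in((55,25,0),(55,-25,0),(-55,-25,0),(-55,25,0))]
        for p in P:
            r.append(q[np.argmin(((q-p)**2).sum(1))]-p)
        r.append(proj(c,gpt(g,np.array([0,90,0])+v[:3]))-cr)
    return np.concatenate(r)
s=least_squares(f,[0,0,zt,0,0,0],x_scale=[1,1,1,.02,.02,.02],loss="soft_l1"); print("fit",s.x[:3].round(1),np.degrees(s.x[3:]).round(1)); print(f(s.x).reshape(-1,2).round(1).tolist())
E
```

```text
Traceback (most recent call last):
  File "h.py", line 39, in angles
    mp=np.array([[proj(c,dial(g,a,r,8)) for r in rr] for a in aa],np.float32)
                  ~~~~^^^^^^^^^^^^^^^^^
  File "h.py", line 5, in proj
    k=cams.get_calibration(c); E=k["extrinsics"]; q=E[:3,:3]@np.asarray(P,float)+E[:3,3]
ValueError: time passes only in moves, steps and waits
```

```bash
sed -i 's/cams.get_calibration(c)/cal(c)/; 3a import functools\ncal=functools.cache(lambda c:cams.get_calibration(c))' h.py
cat > m.py <<'E'
from h import *
import sys
g=np.load("g.npy"); G=gaugeR(g[2])
ims={"side":cv2.imread(sys.argv[1])[:,:,::-1].copy(),"top":cv2.imread(sys.argv[2])[:,:,::-1].copy()}
for c in ims: print(c,angles(ims[c],c,g))
obs=[]
for c,(x0,y0,x1,y1) in {"side":(308,170,360,205),"top":(295,160,328,212)}.items():
    cr=cv2.resize(ims[c][y0:y1,x0:x1],None,fx=8,fy=8,interpolation=cv2.INTER_CUBIC)
    m=((cr.min(2)>215)).astype(np.uint8); m=cv2.morphologyEx(m,cv2.MORPH_CLOSE,np.ones((15,15)))
    ct=max(cv2.findContours(m,0,2)[0],key=cv2.contourArea); h=cv2.convexHull(ct)
    q=cv2.approxPolyDP(h,30,True)[:,0] if c=="side" else cv2.boxPoints(cv2.minAreaRect(h))
    q=(np.array(q,float)+.5)/8-.5+[x0,y0]; print(c,q.round(1).tolist())
    inn=cv2.erode(cv2.fillConvexPoly(np.zeros_like(m),h,1),np.ones((25,25)))
    yy,xx=np.nonzero((cr[...,0].astype(int)-cr[...,1]>25)&(inn>0))
    obs.append((c,q,(np.array([np.median(xx),np.median(yy)])+.5)/8-.5+[x0,y0]))
zt=125-1.4*4.8+16
for c,q,cr in obs:
    print(c,"cross local",(G.T@(atz(c,cr,zt)-gpt(g,(0,90,zt)))).round(1),[ (G.T@(atz(c,p,zt)-gpt(g,(0,90,zt))))[:2].round(1).tolist() for p in q])
print("tri",(G.T@(tri({c:cr for c,_,cr in obs})-gpt(g,(0,90,0)))).round(1))
def f(v):
    Q=R.from_euler("xyz",v[3:]).as_matrix(); r=[]
    for c,q,cr in obs:
        O=np.array([0,90,0])+v[:3]
        for k in((55,25,0),(55,-25,0),(-55,-25,0),(-55,25,0)):
            p=proj(c,gpt(g,O+Q@np.array(k))); r.append(q[np.argmin(((q-p)**2).sum(1))]-p)
        r.append(proj(c,gpt(g,O))-cr)
    return np.concatenate(r)
s=least_squares(f,[0,0,zt,0,0,0],x_scale=[1,1,1,.02,.02,.02],loss="soft_l1"); print("fit",s.x[:3].round(1),np.degrees(s.x[3:]).round(1)); print(f(s.x).reshape(-1,2).round(1).tolist())
E
python3 m.py pics/s4.png pics/t4.png
```

```text
side {'pointer': (np.float64(0.727129034551252), np.float64(61.80878530419302), 185), 'zero': (np.float64(-0.27380671663133704), np.float64(44.97289396233927), 369)}
top {'pointer': (np.float64(0.6816919078826223), np.float64(62.72199129014219), 110), 'zero': (np.float64(-0.26466835357545865), np.float64(46.26627769543314), 314)}
side [[315.9, 181.4], [349.1, 183.8], [348.9, 194.8], [315.1, 192.2]]
top [[297.8, 204.0], [304.6, 166.6], [322.2, 169.9], [315.4, 207.2]]
side cross local [-0.5  0.4 -0. ] [[-54.1, 20.6], [52.3, 21.6], [54.5, -25.9], [-51.8, -26.3]]
top cross local [ 2.  -0.6 -0. ] [[-53.7, 24.4], [56.2, 25.4], [56.4, -26.3], [-53.4, -27.0]]
tri [  0.7  -0.8 135.8]
fit [  1.   -0.8 133.2] [-2.5  0.2  0.6]
[[-1.1, 0.1], [-0.6, 0.1], [0.6, 0.1], [-0.0, 0.2], [0.4, 0.5], [-0.2, -0.3], [0.4, 0.0], [0.3, -0.1], [-0.3, -0.3], [0.0, 0.4]]
```

Plate is within about 1 mm of centre and tilted about 2.5° at most. Pointer is at about 0.70, zero line at about -0.27. Next is the knob.

```bash
cat >> h.py <<'E'
def kq(g,a):
    n=gaugeR(g[2])@N; v=np.cross(n,dial(g,a,1,0)-dial(g,a,0,0)); return quat(-v,-n)
E
cat > turn.py <<'E'
from h import *
import sys
a0,a1,tag=float(sys.argv[1]),float(sys.argv[2]),sys.argv[3]
g=np.load("g.npy")
robot.grip(.5)
robot.reach(dial(g,a0,0,170),kq(g,a0)); robot.dwell(.1); f0=np.array(robot.read_force())
robot.movel(dial(g,a0,0,75),feed=150)
hit=robot.movel(dial(g,a0,0,34),feed=40,max_force=12); print("hit",hit,robot.read_tool_pos(),dial(g,a0,0,34))
if not hit:
    robot.grip(0,f_grip=15); print("open",robot.read_opening(),np.array(robot.read_force())-f0,np.array(robot.read_tool_pos())-dial(g,a0,0,34))
    for a in np.linspace(a0,a1,max(2,int(abs(a1-a0)/.2)+1))[1:]:
        robot.movel(dial(g,a,0,34),kq(g,a),feed=40); f=np.array(robot.read_force())-f0; print(round(a,2),f.round(1))
        if np.linalg.norm(f)>35: print("STOP"); break
    robot.dwell(.2); robot.grip(.5); robot.dwell(.1)
robot.movel(dial(g,a1,0,90),feed=100)
robot.reach(dial(g,a1,0,90)+np.array([-130,0,130]),kq(g,a1))
for c in("side","top"):
    im=cams.camera(c); cv2.imwrite(f"pics/{c[0]}{tag}.png",im[:,:,::-1])
print(robot.read_time_s())
E
python3 turn.py -0.27 0.70 5; python3 m.py pics/s5.png pics/t5.png; python3 - <<'E'
from h import *
s=cv2.imread("pics/s5.png");t=cv2.imread("pics/t5.png")
cv2.imwrite("pics/c5.png",np.hstack([cv2.resize(s[165:265,280:380],(400,400),interpolation=2),cv2.resize(t[145:245,305:405],(400,400),interpolation=2)]))
E
```

```text
hit False [ 521.13040299 -141.49013008  145.5732731 ] [ 521.0093458  -141.41841909  145.29422182]
open 0.16202928531339414 [-4.04592592  5.00852857  2.65500344] [-0.63843875  0.82476219 -0.51459796]
-0.03 [-5.1  5.4  3.6]
0.21 [-5.2  8.   4.6]
0.46 [-5.4  9.   6.1]
0.7 [-4.7 10.   5. ]
24.3417
side {'pointer': (np.float64(0.7260494068680761), np.float64(61.38751645409187), 201), 'zero': (np.float64(0.7034326414751026), np.float64(46.388417164119595), 326)}
top {'pointer': (np.float64(0.6814727510510072), np.float64(62.179626297750616), 124), 'zero': (np.float64(0.6773355103885599), np.float64(46.68937119350956), 266)}
side [[315.9, 181.4], [349.1, 183.8], [349.1, 194.4], [315.1, 192.2]]
top [[297.8, 204.0], [304.6, 166.7], [322.1, 169.8], [315.3, 207.2]]
side cross local [-0.5  0.4 -0. ] [[-54.1, 20.6], [52.3, 21.6], [54.8, -24.3], [-51.8, -26.3]]
top cross local [ 1.8 -0.6 -0. ] [[-53.7, 24.3], [56.1, 25.5], [56.5, -26.0], [-53.3, -26.9]]
tri [  0.6  -0.8 135.8]
fit [  1.   -0.7 133.5] [-3.4 -0.2  0.7]
[[-1.1, 0.2], [-0.5, -0.0], [0.6, 0.2], [-0.0, 0.1], [0.4, 0.5], [-0.2, -0.3], [0.3, 0.0], [0.2, -0.1], [-0.2, -0.3], [-0.0, 0.3]]
```

View pics/c5.png

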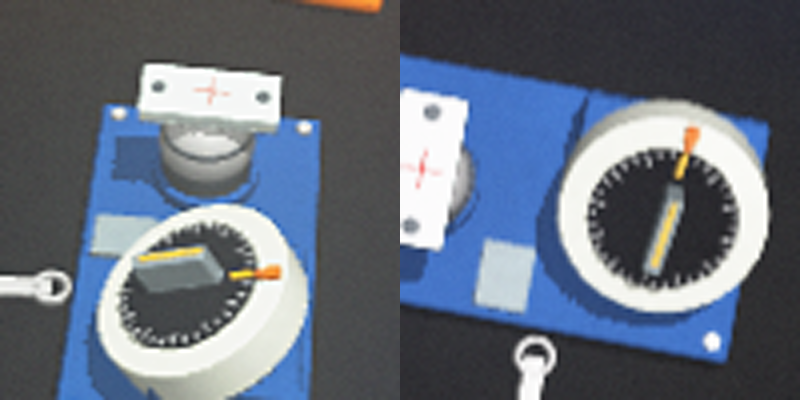

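The yellow line sits under the orange pointer in both views (side crop (250,273), top crop (685,155)), with a difference of 0.02 rad or less. The plate still rests centred on the dome. Handing in.

```bash
python3 -c "
from bench import robot
print(robot.close_job())"
```

```text
the job is handed in; nothing more can be done
None
```

The job is handed in (no verdict returned): the smaller plate balances by itself on the dome, about 1 mm off centre and tilted roughly 3°, the zero line is within about 0.02 rad of the pointer, and the robot is clear of everything at about 24 s of the 54 s allowed.

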